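# Put the pastry tamper away in its flip-cap tube

### The job

Put the wooden pastry tamper away in the tall tube of the rack: flip that tube's hinged cap right open, put the tamper inside and let go, then swing the cap back over and press it fully shut. Leave the two short tubes shut and do not disturb the jar, the bowl or the scraper.

Things in the scene. Friction and masses are not known exactly. Their poses are not given: they have to be found in the camera images.
- rack: Stainless steel rack fixed to the bench: base plate 110 x 350 mm, 6 mm thick, end plates 70 mm high, two thin rails along its length 55 mm up. It holds three upright tubes in a row, 105 mm apart. Origin: centre of its underside, on the bench; its y axis runs along the row, its x axis across it, away from the robot. It does not move.
- tall_tube: The tall straight round tube in the rack, off-white plastic, 74 mm outside and 66 mm inside diameter, 122 mm high, floor 6 mm thick, so 116 mm deep inside; fixed. It stands in any of the rack's three places. Origin: centre of its underside (6 mm above the bench), z up along its axis. Its cap's thumb lip points along its own -x (towards the robot, roughly), its hinge is on its +x side.
- tall_mouth (a point): Centre of the tall tube's open mouth, at rim height, 122 mm above its origin; does not move. Axes as the tube's.
- tall_cap (a joint): Angle of the tall tube's grey hinged cap (rad): 0 fully shut, 1.57 standing upright, 2.3 folded right back; it may start slightly ajar. Stiff hinge (about 0.1 N m): the cap stays at any angle where it is left. The cap is a flat disc 76 mm across and 9 mm thick lying on the rim, with a thumb lip.
- tall_lip (a point): Grip point on the thumb lip of the tall tube's cap; moves with the cap. The lip is a flat tongue 22 mm wide (along y) and 8 mm thick that juts out 30 mm from the cap's edge, away from the hinge. This point is mid-thickness, 20 mm out from the tube's outer wall and 11 mm from the lip's end: 98 mm from the hinge axis, and 4 mm above it when shut. The lip can be pinched across its width from above.
- tall_hinge (a point): Point on the hinge axis of the tall tube's cap, at rim height, 41 mm from the tube's axis on the side away from the robot; the hinge axis is the tube's y axis. Does not move.
- tamper: Pastry tamper of pale wood, a loose turned piece 105 mm high standing upright on the bench: round foot 48 mm across and 22 mm thick, slim neck 22 mm across, round head 34 mm across from 78 to 105 mm up. About 90 g. Origin: centre of the underside of its foot, z up.
- tamper_mid (a point): Middle of the tamper, on its axis, 52.5 mm above its underside.
- short_tube_a: One of the two short tubes in the rack, off-white plastic, 74 mm across below and narrowed to 60 mm above, 90 mm high, fixed. Origin: centre of its underside. Its cap, 9 mm thick, lies on top, lip to its own -x.
- short_tube_b: The other short tube, the same.
- short_cap_a (a joint): Angle of short tube a's cap (rad), 0 = shut; starts shut.
- short_cap_b (a joint): Angle of short tube b's cap (rad), 0 = shut; starts shut.
- jar: Bystander: glass jar with steel lid, 72 mm across, 110 mm high, standing on the bench; origin at the centre of its underside.
- bowl: Bystander: steel bowl 140 mm across, 60 mm high, on the bench; origin at the centre of its underside.
- scraper: Bystander: steel dough scraper lying flat on the bench, 95 x 130 mm and 20 mm thick at its black handle; origin under its middle.
There are look-alikes about, which are no part of the job. Of the things that look like the tamper, take the one that is nearest to the robot's base at the start.

How it is judged (in metres and radians):
On the way, in this order (a step that is already met when the one before it is completed fails the run):
1. the tall tube's cap is flipped open, past 70 degrees (value of joint tall_cap above 1.22 rad), for 0.2 s.
2. the tamper is inside the tall tube and let go (horizontal distance between tamper_mid and tall_mouth below 0.025 m and z of tamper_mid in the frame of tall_tube below 0.075 m and contact force between the fingers and tamper below 0.1 N), for 0.2 s.
At the end, for the whole second after the job is handed in: The tamper rests inside the tall tube (its middle within 25 mm of the tube's axis and under 75 mm above the tube's underside), the tall tube's cap is pressed shut (within 0.06 rad, about 3.5 degrees) and both short tubes' caps are shut (within 0.06 rad) (horizontal distance between tamper_mid and tall_mouth below 0.025 m and z of tamper_mid in the frame of tall_tube below 0.075 m and linear speed of tamper below 0.03 m/s and value of joint each of tall_cap, short_cap_a, short_cap_b below 0.06 rad); the robot touches nothing.
It fails at once if a short tube's cap is opened (over 0.3 rad) (value of joint any of short_cap_a, short_cap_b above 0.3 rad).
It fails at once if the jar, bowl or scraper is moved over 40 mm (distance of any of jar, bowl, scraper from where it was at the start of the episode above 0.04 m).
It also fails if it takes over 72 s, if anything falls off the work surface, if the arm or the gripper's body presses on something with over 40 N, if the wrist force passes 120 N, or if a joint passes its speed limit or range.

### The arm

A 6-joint arm with a two-finger parallel gripper is mounted at the origin on the work surface. World frame = base frame: x ahead of the robot, y to its left, z up, the work surface at z = 0. Lengths are in mm, angles in rad, forces in N, time in s.
With the tool pointing down it reaches from about 275 to 875 mm from the base axis. Payload 12.5 kg.
Tool frame: the origin (TCP) lies where the fingers leave the gripper's body, on its centre line; the fingertips stand 73 mm ahead of it and the grasp point (between the pads) lies 54 mm ahead of it (r.grip_depth is the distance from the TCP to the grasp point, in mm); z points along the fingers, y is the line along which they close (so a half turn about z gives the same grasp; the last joint's range is limited). The gripper opens to 85 mm and grips with 20 to 120 N. Pads are 22 mm wide; open, the fingers measure 114 mm over their backs; the gripper's body (76 mm by 85 mm) begins 54 mm behind the grasp point. The pads swing forward as they close: fully open they stand 13 mm farther back than shut.
Start: joints at [-1.323, 0.351, 1.652, -0, 1.139, -0.085], TCP at [179.699, -519.801, 303.89] pointing down, gripper open.
Joint ranges: [-2.75, 2.75], [-0.79, 2.1], [0.01, 2.65], [-1.57, 4.71], [0.07, 3.14], [-2.87, 2.87]. Speed limits (rad/s): [2.22, 2.22, 2.79, 3.14, 3.14, 3.14].

### API

Orientations are given as a unit quaternion [x, y, z, w].
In Python, from workcell import r gives the robot as it stands.
- The arm moves only by the tool send_rows, never from a script. Its argument "motion" is a list of rows, each an object with "slide": the shift along the world's x, y, z in units of 0.02 m (1.0 is 0.02 m), a list of three; "twist": the turn, a rotation vector about the world's x, y, z in units of 0.15 rad (1.0 is 0.15 rad), a list of three; "claw": the opening, from 0 (shut) to 1 (fully open). A call has exactly 8 rows; each row shifts and turns the commanded pose from where the row before left it; what a row does not reach is not made up. A row lasts 1/8 s, in which the tool goes at most 62.5 mm and 10.7 degrees, less where a joint would pass 70% of its speed; a pose out of reach is approached as far as the arm can. A call with a number of a shift or a turn outside -1 to 1 is refused whole. A call with a gripper value outside its range is refused whole. The fingers move at their own pace and stop on an object; "force" is the grip in N (left out, the last holds). Time passes only in rows, so rows that do not move let the fingers close, or fill a call up. It gives the time, the measured TCP pose, the force, the opening and the grip force at its end, in the units of the state.
- r.sense(): the state, without advancing time (a new reading comes with each control period).
- r.get_image(name): name is "scene" or "top"; returns a dict with "pixels" (420x560x3 uint8, red, green, blue), "range_z" (420x560 float32, mm along the optical axis (not along the pixel's ray), 0 where there is no reading), "fx", "fy", "cx", "cy" (pixels), "k1" (the pictures are not rectified: a ray, as slopes to the right and down, at radius r is drawn at 1 + k1 r^2 times it, then the intrinsics apply), "rvec" (rotation vector, rad) and "tvec" (3), from world to camera coordinates, as OpenCV has them. Camera axes: x right, y down, z forward; pixel columns grow to the right and rows downward; lengths in mm; the calibration is good to about 2 mm. A picture is of the moment at which its call begins.
- r.close_job(): hands the job in; it is judged then, once.
The state is a dict: "t": time; "joint_pos": joint angles; "qvel": joint speeds; "joint_torque": joint torques, N m; "ee_pos": TCP position; "tcp_rot": TCP orientation; "force": force on the tool from outside, world axes, zero at the start; "moment": the same for the moment, N m; "opening": finger opening in mm; "grip_force": force on a finger pad.
Only numpy, scipy, OpenCV 4.12 (cv2) and the standard library are available. Lean on these libraries where they do the work, as an engineer would, in place of code of your own. Each camera call takes 0.05 s, during which the arm holds its last target. There are 200 camera calls.

## Working session

There is one attempt and no reset: what is moved stays moved. The work goes in short steps, Python scripts to look and compute and a tool call to move; the robot and the scene stay as the last step left them, time stands still between calls to the robot, and variables do not carry over. Pictures are saved under pics/ and viewed, at most 10 in all, crops included, and the job is handed in when it is done.

Besides the shell and the picture viewer there is one more tool, called after "Emit:" by a JSON object that holds its "method" and its "body", one argument or row to a line. send_rows: Moves the arm, as the interface text tells. Its arguments: {"type":"object","properties":{"motion":{"type":"array"},"force":{"type":"number"}},"required":["motion"]}

```bash
mkdir -p pics; ls; cat > h.py <<'E'
import numpy as np, cv2
from workcell import r
def cloud(im):
    h,w=im["range_z"].shape
    u,v=np.meshgrid(np.arange(w),np.arange(h))
    xd=(u-im["cx"])/im["fx"]; yd=(v-im["cy"])/im["fy"]
    x,y=xd.copy(),yd.copy()
    for _ in range(15):
        f=1+im["k1"]*(x*x+y*y); x=xd/f; y=yd/f
    z=im["range_z"].astype(float)
    P=np.stack([x*z,y*z,z],-1)
    R=cv2.Rodrigues(np.array(im["rvec"],float))[0]
    W=(P-np.array(im["tvec"],float).reshape(3))@R
    W[z<=0]=np.nan
    return W
def save(n,px): cv2.imwrite("pics/"+n,cv2.cvtColor(px,cv2.COLOR_RGB2BGR))
E
python3 - <<'E'
from h import *
for n in("scene","top"):
    im=r.get_image(n); np.savez(n+"0.npz",px=im["pixels"],W=cloud(im)); save(n+"0.png",im["pixels"])
print(r.sense())
E
```

```text
pics
{'t': 0.1, 'joint_pos': array([-1.32256794e+00,  3.51200847e-01,  1.65235125e+00, -4.06506478e-07,
        1.13911087e+00, -8.46107912e-02]), 'qvel': array([-2.89985766e-04, -3.38916244e-04, -6.20306316e-04,  1.07471500e-03,
       -5.84322047e-04,  3.80552061e-05]), 'joint_torque': array([ 5.85442922e-04, -5.06831503e+01, -2.91877806e+01, -1.11563731e-04,
        2.66500603e-03, -1.80580355e-05]), 'ee_pos': array([ 179.6645014 , -519.59483418,  303.40545017]), 'tcp_rot': array([ 9.86184036e-01,  1.65652533e-01, -4.39157497e-05, -5.33352997e-04]), 'force': array([0.23938758, 0.25189503, 0.04256218]), 'moment': array([0.00461114, 0.0141523 , 0.022295  ]), 'grip_force': 0.0, 'opening': 85.52065487809332}
```

View pics/scene0.png

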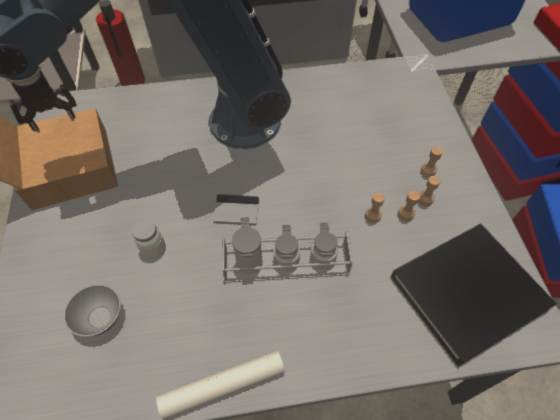

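View pics/top0.png

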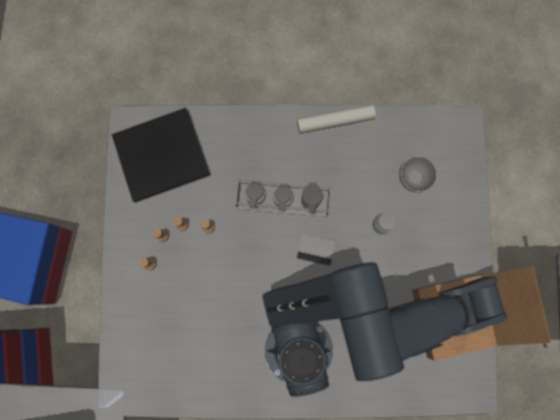

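The scene image shows the rack with the tall tube at its left place, (246,240), and the two short ones at (287,247) and (325,246). There are four tamper-like pieces at scene (375,207), (410,205), (429,190) and (432,160), which are top (208,226), (181,223), (161,235) and (148,263). The jar is at (148,238), the bowl at (93,312) and the scraper at (237,208).

Next I measure their distances to the base.

```bash
python3 - <<'E'
from h import *
S=np.load("scene0.npz");T=np.load("top0.npz")
# height-mapped clusters
allp=[]
for D in(S,T):
    W=D["W"].reshape(-1,3); c=D["px"].reshape(-1,3).astype(int)
    ok=np.isfinite(W[:,0])&(W[:,2]>8)&(W[:,2]<200)&(W[:,0]>150)&(W[:,0]<800)&(abs(W[:,1])<700)
    allp.append((W[ok],c[ok]))
for k,(W,c) in enumerate(allp):
    o=(c[:,0]-c[:,2]>35)&(W[:,1]>0)&(W[:,0]>150)
    P=W[o]; 
    from scipy.cluster.hierarchy import fclusterdata
    l=fclusterdata(P,25,'distance')
    for i in set(l):
        q=P[l==i]
        if len(q)>15:
            hd=q[q[:,2]>80]; ft=q[q[:,2]<30]
            f=lambda a:np.round((a[:,:2].min(0)+a[:,:2].max(0))/2) if len(a) else None
            print(k,len(q),"mid",f(q),"head",f(hd),len(hd),"foot",f(ft),"zmax",q[:,2].max().round(), "dist",np.hypot(*f(q)).round())
# tops of tubes
for k,(W,c) in enumerate(allp):
    for lo,hi in((88,112),(122,150)):
        P=W[(W[:,2]>lo)&(W[:,2]<hi)&(abs(W[:,1])<300)&(W[:,0]>300)&(W[:,0]<700)&(abs(c[:,0]-c[:,2])<35)]
        if len(P)<5: continue
        l=fclusterdata(P,12,'distance')
        for i in set(l):
            q=P[l==i]
            if len(q)>20: print(k,lo,len(q),q.min(0).round(),q.max(0).round(),np.median(q,0).round(1))
a=S["px"][190:290,200:370]; b=S["px"][130:230,350:460]
A=cv2.resize(a,None,fx=4.4,fy=4.4,interpolation=3)[:, :748]; 
save("rack.png",A)
save("tamp.png",cv2.resize(b,None,fx=5,fy=5,interpolation=3))
E
```

```text
0 102 mid [470. 439.] head [470. 439.] 102 foot None zmax 111.0 dist 643.0
0 96 mid [427. 514.] head [427. 514.] 96 foot None zmax 111.0 dist 668.0
0 126 mid [470. 438.] head None 0 foot [469. 438.] zmax 54.0 dist 642.0
0 112 mid [427. 515.] head None 0 foot [427. 515.] zmax 51.0 dist 669.0
0 99 mid [458. 338.] head [458. 338.] 99 foot None zmax 112.0 dist 569.0
0 120 mid [460. 338.] head None 0 foot [460. 338.] zmax 55.0 dist 571.0
0 81 mid [320. 559.] head [320. 559.] 81 foot None zmax 112.0 dist 644.0
0 118 mid [321. 557.] head None 0 foot [321. 557.] zmax 45.0 dist 643.0
1 34 mid [306. 552.] head None 0 foot [306. 551.] zmax 38.0 dist 631.0
1 70 mid [316. 558.] head [316. 558.] 70 foot None zmax 118.0 dist 641.0
1 69 mid [456. 337.] head [456. 337.] 69 foot None zmax 116.0 dist 567.0
1 40 mid [445. 336.] head None 0 foot [445. 335.] zmax 41.0 dist 558.0
1 34 mid [413. 511.] head None 0 foot [413. 511.] zmax 42.0 dist 657.0
1 70 mid [423. 513.] head [423. 513.] 70 foot None zmax 119.0 dist 665.0
1 67 mid [465. 438.] head [465. 438.] 67 foot None zmax 116.0 dist 639.0
1 40 mid [455. 440.] head None 0 foot [455. 440.] zmax 45.0 dist 633.0
0 88 63 [ 443. -300.   88.] [ 493. -287.  112.] [ 475.5 -293.   104.5]
0 88 500 [518. 129.  88.] [615. 191. 112.] [577. 160. 106.]
0 88 510 [508.  25.  88.] [608.  86. 112.] [567.5  56.1 105.9]
0 88 105 [564. -85.  88.] [595. -14. 112.] [589.4 -50.  100.4]
0 122 755 [490. -85. 122.] [603. -12. 149.] [559.1 -48.5 141. ]
1 88 36 [ 439. -300.   90.] [ 487. -283.  111.] [ 463.7 -293.2  100.2]
1 88 260 [516. 132.  90.] [609. 191. 112.] [569.9 162.6 104.5]
1 88 272 [508.  26.  93.] [604.  85. 112.] [562.6  59.2 104.6]
1 122 392 [490. -84. 125.] [598. -12. 150.] [552.4 -46.9 140.4]
```

View pics/rack.png

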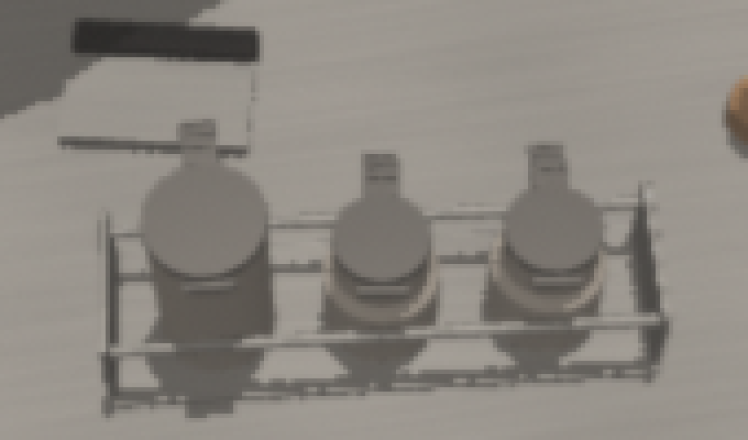

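View pics/tamp.png

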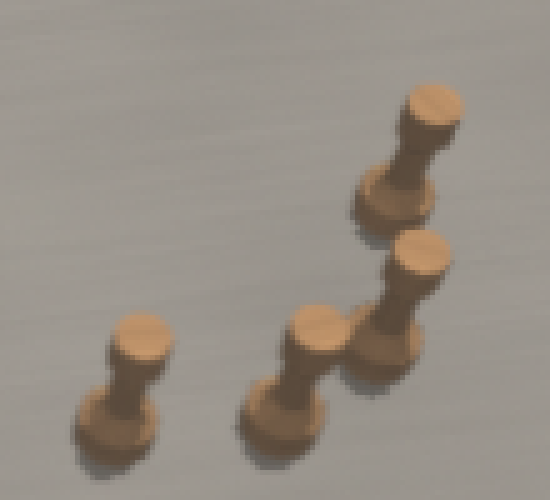

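The nearest lookalike is the one at scene (375,207) / top (208,226). It is 570 mm from the base and the others are 640 mm or more. The crops confirm this: it stands alone at lower left, with the rack cap lips pointing to the robot and the tall tube at the -y end. Next I refine the rack yaw and the cap pose.

```bash
python3 - <<'E'
from h import *
for n in("scene0","top0"):
    D=np.load(n+".npz");W=D["W"].reshape(-1,3);c=D["px"].reshape(-1,3).astype(int)
    W=W[np.isfinite(W[:,0])&(abs(c[:,0]-c[:,2])<35)]
    for yaw in(-0.10,):
        ax=np.array([np.cos(yaw),np.sin(yaw)]);ay=np.array([-ax[1],ax[0]])
        for name,cx,cy,lo,hi in(("tall",555,-48,128,155),("a",565,57,96,113),("b",573,161,96,113)):
            q=W[(W[:,2]>lo)&(W[:,2]<hi)]; d=q[:,:2]-[cx,cy]; u=d@ax;v=d@ay
            m=(abs(v)<48)&(u>-85)&(u<60);q=q[m];u=u[m];v=v[m]
            lip=u<-45
            l=u[lip].min(); 
            # disc: rows with |u|<25: v midpoint ; lip v midpoint
            dm=u>-38; (x,y),rad=cv2.minEnclosingCircle(np.float32(q[dm,:2]))
            A=np.c_[u[dm],v[dm],np.ones(dm.sum())];s=np.linalg.lstsq(A,q[dm,2],rcond=None)[0]
            print(n,name,"circle",round(x,1),round(y,1),round(rad,1),"u ext",u.min().round(),u.max().round(),"lip v",v[lip].min().round(),v[lip].max().round(),"lip mean",q[lip].mean(0).round(1),"plane",s.round(3))
            L=q[lip,:2].mean(0);print("   lipyaw",np.arctan2(*( (np.array([x,y])-L)[::-1])).round(3))
E
```

```text
scene0 tall circle 560.4 -52.5 43.6 u ext -65.0 49.0 lip v -15.0 7.0 lip mean [499.9 -45.8 144. ] plane [-8.90000e-02 -9.00000e-03  1.41196e+02]
   lipyaw -0.109
scene0 a circle 567.1 56.5 40.6 u ext -57.0 42.0 lip v -9.0 10.0 lip mean [514.2  61.9 105.6] plane [-3.20000e-02  1.10000e-02  1.06264e+02]
   lipyaw -0.101
scene0 b circle 574.7 159.1 40.5 u ext -55.0 42.0 lip v -9.0 11.0 lip mean [523.2 166.  105.6] plane [-2.60000e-02  1.10000e-02  1.06155e+02]
   lipyaw -0.133
top0 tall circle 558.0 -50.8 41.4 u ext -66.0 44.0 lip v -13.0 7.0 lip mean [499.8 -44.9 143.1] plane [-6.00000e-02 -1.00000e-02  1.40129e+02]
   lipyaw -0.101
top0 a circle 565.8 55.7 38.5 u ext -58.0 39.0 lip v -7.0 12.0 lip mean [513.4  64.7 105.3] plane [-1.00000e-02  1.40000e-02  1.04827e+02]
   lipyaw -0.172
top0 b circle 572.3 159.0 38.2 u ext -57.0 37.0 lip v -10.0 12.0 lip mean [521.8 167.2 105.5] plane [-2.10000e-02 -1.10000e-02  1.04883e+02]
   lipyaw -0.161
```

Emit:
{"method": "send_rows", "body": {
  "motion": [
    {"slide":[0.66,0.99,0],"twist":[0,0,-0.18],"claw":1},
    {"slide":[0.66,0.99,0],"twist":[0,0,-0.18],"claw":1},
    {"slide":[0.66,0.99,0],"twist":[0,0,-0.18],"claw":1},
    {"slide":[0.66,0.99,0],"twist":[0,0,-0.18],"claw":1},
    {"slide":[0.66,0.99,0],"twist":[0,0,-0.18],"claw":1},
    {"slide":[0.66,0.99,0],"twist":[0,0,-0.18],"claw":1},
    {"slide":[0.66,0.99,0],"twist":[0,0,-0.18],"claw":1},
    {"slide":[0.66,0.99,0],"twist":[0,0,-0.18],"claw":1}
  ],
  "force": 40
}}

```text
t: 1.1
ee_pos: [285.6, -360.6, 303.7]
tcp_rot: [0.998, 0.058, -0.0, -0.0]
force: [-0.2, 1.1, -0.0]
opening: 85.3
grip_force: 0.0
```

Emit:
{"method": "send_rows", "body": {
  "motion": [
    {"slide":[0.66,0.99,0],"twist":[0,0,-0.18],"claw":0.6},
    {"slide":[0.66,0.99,0],"twist":[0,0,-0.18],"claw":0.6},
    {"slide":[0.66,0.99,0],"twist":[0,0,-0.18],"claw":0.6},
    {"slide":[0.66,0.99,0],"twist":[0,0,-0.18],"claw":0.6},
    {"slide":[0.66,0.99,0],"twist":[0,0,-0.18],"claw":0.6},
    {"slide":[0.66,0.99,0],"twist":[0,0,-0.18],"claw":0.6},
    {"slide":[0.66,0.99,0],"twist":[0,0,-0.18],"claw":0.6},
    {"slide":[0.66,0.99,0],"twist":[0,0,-0.18],"claw":0.6}
  ]
}}

```text
t: 2.1
ee_pos: [391.2, -202.2, 303.7]
tcp_rot: [0.999, -0.05, -0.0, -0.0]
force: [0.3, -0.4, -0.1]
opening: 51.6
grip_force: 0.0
```

Emit:
{"method": "send_rows", "body": {
  "motion": [
    {"slide":[0.66,0.99,-0.4],"twist":[0,0,0],"claw":0.5},
    {"slide":[0.66,0.99,-0.4],"twist":[0,0,0],"claw":0.5},
    {"slide":[0.66,0.99,-0.4],"twist":[0,0,0],"claw":0.5},
    {"slide":[0.66,0.99,-0.4],"twist":[0,0,0],"claw":0.5},
    {"slide":[0.66,0.99,-0.4],"twist":[0,0,0],"claw":0.5},
    {"slide":[0.66,0.99,-0.4],"twist":[0,0,0],"claw":0.5},
    {"slide":[0.66,0.99,-0.4],"twist":[0,0,0],"claw":0.5},
    {"slide":[0.66,0.99,-0.4],"twist":[0,0,0],"claw":0.5}
  ]
}}

```text
t: 3.1
ee_pos: [496.8, -43.9, 239.4]
tcp_rot: [0.999, -0.05, -0.0, -0.0]
force: [-0.1, -0.2, 0.8]
opening: 42.6
grip_force: 0.0
```

Emit:
{"method": "send_rows", "body": {
  "motion": [
    {"slide":[0,-0.05,-0.5],"twist":[0,0,0],"claw":0.45},
    {"slide":[0,0,-0.5],"twist":[0,0,0],"claw":0.45},
    {"slide":[0,0,-0.5],"twist":[0,0,0],"claw":0.45},
    {"slide":[0,0,-0.5],"twist":[0,0,0],"claw":0.45},
    {"slide":[0,0,-0.5],"twist":[0,0,0],"claw":0.45},
    {"slide":[0,0,0],"twist":[0,0,0],"claw":0},
    {"slide":[0,0,0],"twist":[0,0,0],"claw":0},
    {"slide":[0,0,0],"twist":[0,0,0],"claw":0}
  ],
  "force": 40
}}

```text
t: 4.1
ee_pos: [496.2, -45.2, 189.9]
tcp_rot: [0.999, -0.049, -0.0, -0.0]
force: [-2.0, 5.7, -0.8]
opening: 20.9
grip_force: 39.1
```

```bash
python3 - <<'E'
from h import *
s=r.sense();print(s["opening"],s["grip_force"],s["force"],s["moment"],s["ee_pos"])
px=r.get_image("scene")["pixels"];save("g1.png",cv2.resize(px[150:300,160:380],None,fx=3.5,fy=3.5,interpolation=3))
E
```

```text
20.87854400858639 39.12387143354863 [-2.02512894  5.74098096 -0.771888  ] [0.76206326 0.25468825 0.28627073] [496.18676572 -45.2021266  189.86874472]
```

View pics/g1.png

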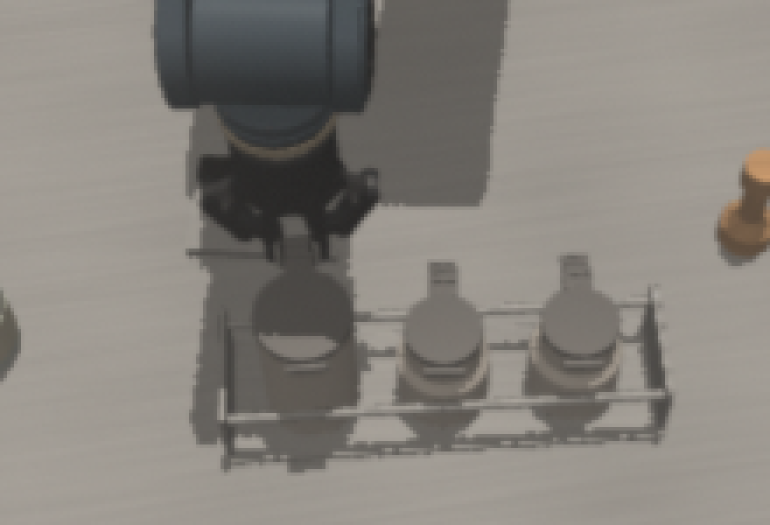

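The crop shows the fingers pinching the tall cap's lip at (295,235), and the opening of 21 mm agrees. Next I work out the arc increments.

```bash
python3 - <<'E'
import numpy as np
yaw=-.1;ax=np.array([np.cos(yaw),np.sin(yaw)]);R=102
f=np.linspace(.08,2.0,17)
P=np.c_[-R*np.cos(f)[:,None]*ax,R*np.sin(f)]
print((np.diff(P,axis=0)/20).round(2).tolist())
E
```

```text
[[0.08, -0.01, 0.61], [0.16, -0.02, 0.59], [0.23, -0.02, 0.57], [0.29, -0.03, 0.54], [0.35, -0.04, 0.5], [0.41, -0.04, 0.45], [0.46, -0.05, 0.4], [0.51, -0.05, 0.34], [0.54, -0.05, 0.28], [0.57, -0.06, 0.21], [0.59, -0.06, 0.14], [0.6, -0.06, 0.07], [0.61, -0.06, -0.01], [0.6, -0.06, -0.08], [0.59, -0.06, -0.15], [0.57, -0.06, -0.22]]
```

Emit:
{"method": "send_rows", "body": {
  "motion": [
    {"slide":[0.08,-0.01,0.61],"twist":[0,0,0],"claw":0},
    {"slide":[0.16,-0.02,0.59],"twist":[0,0,0],"claw":0},
    {"slide":[0.23,-0.02,0.57],"twist":[0,0,0],"claw":0},
    {"slide":[0.29,-0.03,0.54],"twist":[0,0,0],"claw":0},
    {"slide":[0.35,-0.04,0.5],"twist":[0,0,0],"claw":0},
    {"slide":[0.41,-0.04,0.45],"twist":[0,0,0],"claw":0},
    {"slide":[0.46,-0.05,0.4],"twist":[0,0,0],"claw":0},
    {"slide":[0.51,-0.05,0.34],"twist":[0,0,0],"claw":0}
  ],
  "force": 25
}}

```text
t: 5.15
ee_pos: [545.8, -48.7, 269.8]
tcp_rot: [0.999, -0.049, -0.001, -0.002]
force: [-0.9, 17.9, -5.3]
opening: 21.2
grip_force: 40.0
```

Emit:
{"method": "send_rows", "body": {
  "motion": [
    {"slide":[0.54,0,0.28],"twist":[0,0,0],"claw":0},
    {"slide":[0.57,0,0.21],"twist":[0,0,0],"claw":0},
    {"slide":[0.59,0,0.14],"twist":[0,0,0],"claw":0},
    {"slide":[0.6,0,0.07],"twist":[0,0,0],"claw":0},
    {"slide":[0.61,-0.02,-0.01],"twist":[0,0,0],"claw":0},
    {"slide":[0.6,-0.04,-0.08],"twist":[0,0,0],"claw":0},
    {"slide":[0.59,-0.06,-0.15],"twist":[0,0,0],"claw":0},
    {"slide":[0.57,-0.06,-0.22],"twist":[0,0,0],"claw":0}
  ]
}}

```text
t: 6.15
ee_pos: [640.0, -53.2, 275.6]
tcp_rot: [0.999, -0.049, 0.0, -0.001]
force: [-3.7, 11.5, 5.2]
opening: 21.2
grip_force: 40.3
```

```bash
python3 - <<'E'
from h import *
s=r.sense();print(s["opening"],s["grip_force"],s["force"],s["moment"],s["ee_pos"])
px=r.get_image("scene")["pixels"];save("g2.png",cv2.resize(px[150:300,160:380],None,fx=3.5,fy=3.5,interpolation=3))
E
```

```text
21.185482465707995 40.29945877606224 [-3.67769166 11.47983103  5.21939697] [1.63367081 0.86628923 0.05990697] [640.02090747 -53.167936   275.58801345]
```

View pics/g2.png

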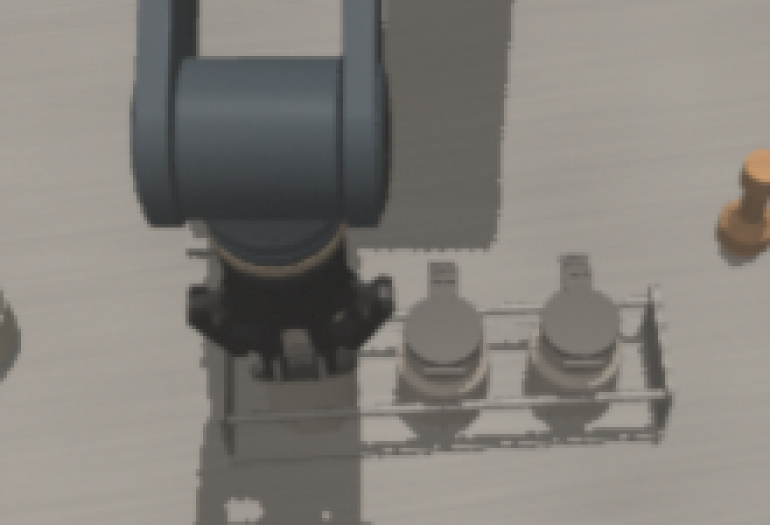

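The lip at (300,345) is still held, and the cap is folded to about 2.0 rad. I release it and head to the tamper.

Emit:
{"method": "send_rows", "body": {
  "motion": [
    {"slide":[0,0,0],"twist":[0,0,0],"claw":0.45},
    {"slide":[0,0,0],"twist":[0,0,0],"claw":0.45},
    {"slide":[0,0,0.4],"twist":[0,0,0],"claw":0.45},
    {"slide":[0,0,0.8],"twist":[0,0,0],"claw":0.45},
    {"slide":[0,0,0.9],"twist":[0,0,0],"claw":0.45},
    {"slide":[0,0,0.9],"twist":[0,0,0],"claw":0.5},
    {"slide":[-0.3,0.6,0],"twist":[0,0,0],"claw":0.6},
    {"slide":[-0.5,0.95,0],"twist":[0,0,0],"claw":0.65}
  ],
  "force": 40
}}

```text
t: 7.2
ee_pos: [622.9, -22.5, 334.1]
tcp_rot: [0.999, -0.05, -0.0, -0.0]
force: [0.1, 0.1, -0.6]
opening: 55.7
grip_force: 0.0
```

```bash
python3 - <<'E'
from h import *
s=r.sense();print(s["opening"],s["force"],s["ee_pos"])
for n in("scene","top"):
    im=r.get_image(n);W=cloud(im).reshape(-1,3)
    W=W[np.isfinite(W[:,0])]
    q=W[(abs(W[:,1]+52)<40)&(W[:,0]>575)&(W[:,0]<720)&(W[:,2]>120)&(W[:,2]<260)]
    print(n,len(q));
    if len(q)>20: print(np.percentile(q,[1,50,99],axis=0).round())
E
```

```text
55.672292551462064 [ 0.0789131   0.13542679 -0.62747802] [622.90941759 -22.45752493 334.09860425]
scene 257
[[576. -86. 123.]
 [624. -51. 189.]
 [643. -16. 233.]]
top 0
```

Emit:
{"method": "send_rows", "body": {
  "motion": [
    {"slide":[-0.45,0.95,0],"twist":[0,0,0],"claw":0.65},
    {"slide":[-0.45,0.95,0],"twist":[0,0,0],"claw":0.65},
    {"slide":[-0.45,0.95,0],"twist":[0,0,0],"claw":0.65},
    {"slide":[-0.45,0.95,0],"twist":[0,0,0],"claw":0.65},
    {"slide":[-0.45,0.95,0],"twist":[0,0,0],"claw":0.65},
    {"slide":[-0.45,0.95,0],"twist":[0,0,0],"claw":0.65},
    {"slide":[-0.45,0.95,0],"twist":[0,0,0],"claw":0.65},
    {"slide":[-0.45,0.95,0],"twist":[0,0,0],"claw":0.65}
  ]
}}

```text
t: 8.3
ee_pos: [551.1, 129.9, 334.7]
tcp_rot: [0.999, -0.05, 0.0, -0.0]
force: [0.1, 0.1, -0.2]
opening: 55.4
grip_force: 0.0
```

Emit:
{"method": "send_rows", "body": {
  "motion": [
    {"slide":[-0.45,0.95,0],"twist":[0,0,0],"claw":0.65},
    {"slide":[-0.45,0.95,0],"twist":[0,0,0],"claw":0.65},
    {"slide":[-0.45,0.95,0],"twist":[0,0,0],"claw":0.65},
    {"slide":[-0.45,0.95,0],"twist":[0,0,0],"claw":0.65},
    {"slide":[-0.45,0.95,0],"twist":[0,0,0],"claw":0.65},
    {"slide":[-0.45,0.95,0],"twist":[0,0,0],"claw":0.65},
    {"slide":[-0.45,0.95,0],"twist":[0,0,0],"claw":0.65},
    {"slide":[-0.45,0.95,0],"twist":[0,0,0],"claw":0.65}
  ]
}}

```text
t: 9.3
ee_pos: [479.0, 281.8, 334.7]
tcp_rot: [0.999, -0.05, -0.0, 0.0]
force: [0.3, 0.1, -0.3]
opening: 55.6
grip_force: 0.0
```

Emit:
{"method": "send_rows", "body": {
  "motion": [
    {"slide":[-0.26,0.7,-0.9],"twist":[0,0,0],"claw":0.65},
    {"slide":[-0.26,0.7,-0.9],"twist":[0,0,0],"claw":0.65},
    {"slide":[-0.26,0.7,-0.9],"twist":[0,0,0],"claw":0.65},
    {"slide":[-0.26,0.7,-0.9],"twist":[0,0,0],"claw":0.65},
    {"slide":[0,0,-0.8],"twist":[0,0,0],"claw":0.65},
    {"slide":[0,0,-0.8],"twist":[0,0,0],"claw":0.65},
    {"slide":[0,0,-0.8],"twist":[0,0,0],"claw":0.65},
    {"slide":[0,0,-0.8],"twist":[0,0,0],"claw":0.65}
  ]
}}

```text
t: 10.3
ee_pos: [459.1, 336.3, 197.7]
tcp_rot: [0.999, -0.05, 0.0, -0.0]
force: [-0.5, -0.6, -0.5]
opening: 55.7
grip_force: 0.0
```

```bash
python3 - <<'E'
from h import *
s=r.sense();print(s["opening"],s["force"],s["ee_pos"])
px=r.get_image("scene")["pixels"];save("g3.png",cv2.resize(px[130:250,300:470],None,fx=4,fy=4,interpolation=3))
E
```

```text
55.661331102019744 [-0.52231537 -0.59207961 -0.52446172] [459.08805138 336.31178839 197.71953748]
```

View pics/g3.png

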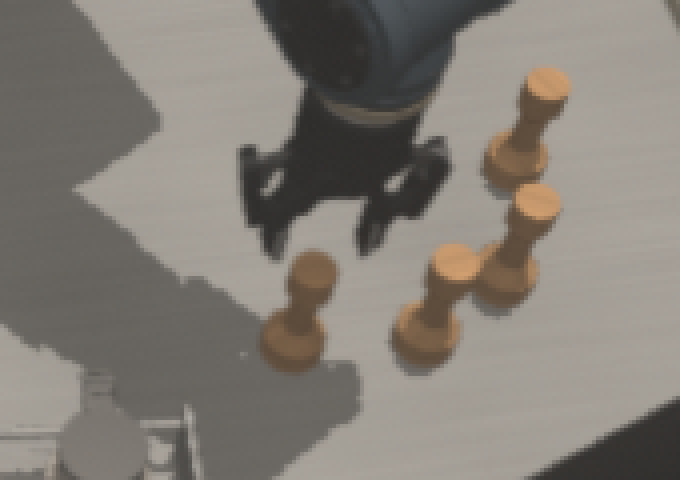

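The fingers are over the target tamper, whose head is at crop (313,268). I descend and grip the head.

Emit:
{"method": "send_rows", "body": {
  "motion": [
    {"slide":[-0.04,0.08,-0.5],"twist":[0,0,0],"claw":0.65},
    {"slide":[0,0,-0.6],"twist":[0,0,0],"claw":0.65},
    {"slide":[0,0,-0.6],"twist":[0,0,0],"claw":0.65},
    {"slide":[0,0,-0.5],"twist":[0,0,0],"claw":0.65},
    {"slide":[0,0,-0.35],"twist":[0,0,0],"claw":0.65},
    {"slide":[0,0,0],"twist":[0,0,0],"claw":0.2},
    {"slide":[0,0,0],"twist":[0,0,0],"claw":0.2},
    {"slide":[0,0,0],"twist":[0,0,0],"claw":0.2}
  ],
  "force": 40
}}

```text
t: 11.35
ee_pos: [458.1, 338.2, 147.9]
tcp_rot: [0.999, -0.05, 0.0, -0.0]
force: [-0.2, 0.5, -0.8]
opening: 32.6
grip_force: 39.7
```

Emit:
{"method": "send_rows", "body": {
  "motion": [
    {"slide":[0,0,0.8],"twist":[0,0,0],"claw":0.2},
    {"slide":[0,0,0.95],"twist":[0,0,0],"claw":0.2},
    {"slide":[0,0,0.95],"twist":[0,0,0],"claw":0.2},
    {"slide":[0,0,0.95],"twist":[0,0,0],"claw":0.2},
    {"slide":[0,0,0.95],"twist":[0,0,0],"claw":0.2},
    {"slide":[0,-0.3,0.95],"twist":[0,0,0],"claw":0.2},
    {"slide":[0.1,-0.6,0.95],"twist":[0,0,0],"claw":0.2},
    {"slide":[0.2,-0.8,0.95],"twist":[0,0,0],"claw":0.2}
  ]
}}

```text
t: 12.35
ee_pos: [464.2, 303.2, 298.0]
tcp_rot: [0.999, -0.049, 0.0, 0.0]
force: [0.4, -0.1, -0.8]
opening: 32.8
grip_force: 39.9
```

Emit:
{"method": "send_rows", "body": {
  "motion": [
    {"slide":[0.26,-0.95,0.1],"twist":[0,0,0],"claw":0.2},
    {"slide":[0.26,-0.95,0.1],"twist":[0,0,0],"claw":0.2},
    {"slide":[0.26,-0.95,0],"twist":[0,0,0],"claw":0.2},
    {"slide":[0.26,-0.95,0],"twist":[0,0,0],"claw":0.2},
    {"slide":[0.26,-0.95,0],"twist":[0,0,0],"claw":0.2},
    {"slide":[0.26,-0.95,0],"twist":[0,0,0],"claw":0.2},
    {"slide":[0.26,-0.95,0],"twist":[0,0,0],"claw":0.2},
    {"slide":[0.26,-0.95,0],"twist":[0,0,0],"claw":0.2}
  ]
}}

```text
t: 13.35
ee_pos: [506.0, 150.9, 300.7]
tcp_rot: [0.999, -0.05, 0.0, 0.0]
force: [0.2, -0.8, -1.5]
opening: 32.8
grip_force: 39.9
```

Emit:
{"method": "send_rows", "body": {
  "motion": [
    {"slide":[0.26,-0.95,0],"twist":[0,0,0],"claw":0.2},
    {"slide":[0.26,-0.95,0],"twist":[0,0,0],"claw":0.2},
    {"slide":[0.26,-0.95,0],"twist":[0,0,0],"claw":0.2},
    {"slide":[0.26,-0.95,0],"twist":[0,0,0],"claw":0.2},
    {"slide":[0.26,-0.95,0],"twist":[0,0,0],"claw":0.2},
    {"slide":[0.26,-0.95,0],"twist":[0,0,0],"claw":0.2},
    {"slide":[0.26,-0.95,0],"twist":[0,0,0],"claw":0.2},
    {"slide":[0.26,-0.95,0],"twist":[0,0,0],"claw":0.2}
  ]
}}

```text
t: 14.35
ee_pos: [547.6, -1.1, 300.7]
tcp_rot: [0.999, -0.05, -0.0, -0.0]
force: [-0.4, -0.4, -1.5]
opening: 33.1
grip_force: 39.9
```

Emit:
{"method": "send_rows", "body": {
  "motion": [
    {"slide":[0.15,-0.8,0],"twist":[0,0,0],"claw":0.2},
    {"slide":[0.15,-0.8,0],"twist":[0,0,0],"claw":0.2},
    {"slide":[0.15,-0.6,0],"twist":[0,0,0],"claw":0.2},
    {"slide":[0,-0.3,0],"twist":[0,0,0],"claw":0.2},
    {"slide":[0,0,0],"twist":[0,0,0],"claw":0.2},
    {"slide":[0,0,0],"twist":[0,0,0],"claw":0.2},
    {"slide":[0,0,0],"twist":[0,0,0],"claw":0.2},
    {"slide":[0,0,0],"twist":[0,0,0],"claw":0.2}
  ]
}}

```text
t: 15.35
ee_pos: [556.3, -49.5, 300.7]
tcp_rot: [0.999, -0.049, 0.0, -0.0]
force: [-0.4, -0.5, -1.3]
opening: 32.5
grip_force: 39.9
```

```bash
python3 - <<'E'
from h import *
s=r.sense();print(s["opening"],s["force"],s["ee_pos"])
im=r.get_image("scene");W=cloud(im);c=im["pixels"].astype(int)
m=np.isfinite(W[...,0])&(abs(W[...,1]+51)<48)&(W[...,0]>500)&(W[...,0]<650)
for lo,hi in((118,140),(140,160),(160,185)):
    q=W[m&(W[...,2]>lo)&(W[...,2]<hi)]
    print(lo,len(q)); 
    if len(q)>5: print(np.percentile(q,[2,50,98],axis=0).round())
o=W[m&(c[...,0]-c[...,2]>30)]
print(len(o),np.percentile(o,[1,50,99],axis=0).round() if len(o) else "")
save("g4.png",cv2.resize(im["pixels"][170:310,190:350],None,fx=4,fy=4,interpolation=3))
E
```

```text
32.52858719094695 [-0.3913059  -0.53466789 -1.33879869] [556.29177452 -49.54824276 300.69784984]
118 86
[[534. -84. 119.]
 [561. -25. 129.]
 [609. -13. 136.]]
140 45
[[561. -84. 141.]
 [613. -49. 153.]
 [618. -21. 159.]]
160 247
[[544. -84. 161.]
 [574. -50. 178.]
 [627. -18. 185.]]
454 [[542. -70. 160.]
 [566. -50. 196.]
 [579. -29. 264.]]
```

View pics/g4.png

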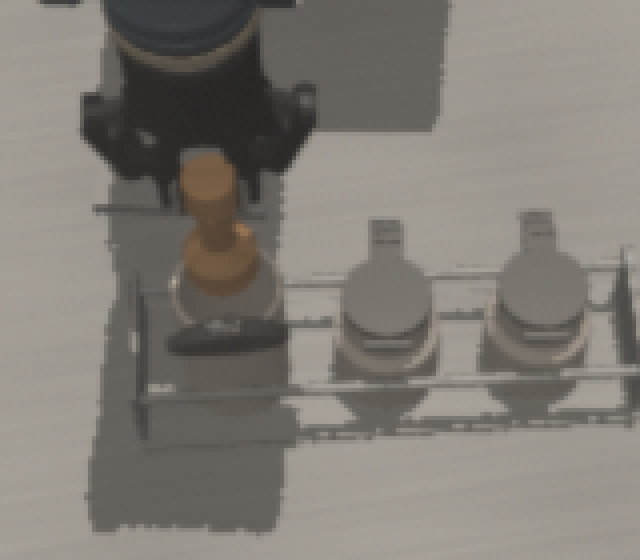

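The tamper's foot hangs at crop (220,270), over the open mouth, and the folded-back cap is at (225,335). I lower it.

Emit:
{"method": "send_rows", "body": {
  "motion": [
    {"slide":[0,0.02,-0.6],"twist":[0,0,0],"claw":0.2},
    {"slide":[0,0,-0.6],"twist":[0,0,0],"claw":0.2},
    {"slide":[0,0,-0.6],"twist":[0,0,0],"claw":0.2},
    {"slide":[0,0,-0.6],"twist":[0,0,0],"claw":0.2},
    {"slide":[0,0,-0.6],"twist":[0,0,0],"claw":0.2},
    {"slide":[0,0,-0.6],"twist":[0,0,0],"claw":0.2},
    {"slide":[0,0,-0.6],"twist":[0,0,0],"claw":0.2},
    {"slide":[0,0,-0.5],"twist":[0,0,0],"claw":0.2}
  ]
}}

```text
t: 16.4
ee_pos: [556.2, -49.4, 205.9]
tcp_rot: [0.999, -0.05, -0.0, -0.0]
force: [-0.7, 0.2, -0.1]
opening: 32.8
grip_force: 39.9
```

Emit:
{"method": "send_rows", "body": {
  "motion": [
    {"slide":[0,0,0],"twist":[0,0,0],"claw":0.55},
    {"slide":[0,0,0],"twist":[0,0,0],"claw":0.55},
    {"slide":[0,0,0.3],"twist":[0,0,0],"claw":0.55},
    {"slide":[0,0,0.8],"twist":[0,0,0],"claw":0.55},
    {"slide":[0,0,0.95],"twist":[0,0,0],"claw":0.5},
    {"slide":[0,0,0.95],"twist":[0,0,0],"claw":0.45},
    {"slide":[0,0,0.95],"twist":[0,0,0],"claw":0.45},
    {"slide":[0,0,0.95],"twist":[0,0,0],"claw":0.45}
  ]
}}

```text
t: 17.4
ee_pos: [556.3, -49.4, 306.8]
tcp_rot: [0.999, -0.05, 0.001, 0.0]
force: [0.3, -0.5, -0.3]
opening: 38.6
grip_force: 0.0
```

Emit:
{"method": "send_rows", "body": {
  "motion": [
    {"slide":[0,0,0.8],"twist":[0,0,0],"claw":0.45},
    {"slide":[0,0,0.7],"twist":[0,0,0],"claw":0.45},
    {"slide":[0.6,-0.03,0],"twist":[0,0,0],"claw":0.45},
    {"slide":[0.9,-0.03,0],"twist":[0,0,0],"claw":0.45},
    {"slide":[0.9,-0.03,0],"twist":[0,0,0],"claw":0.45},
    {"slide":[0.9,-0.03,0],"twist":[0,0,0],"claw":0.45},
    {"slide":[0.9,-0.03,0],"twist":[0,0,0],"claw":0.45},
    {"slide":[0,0,0],"twist":[0,0,0],"claw":0.45}
  ]
}}

```text
t: 18.4
ee_pos: [641.1, -52.4, 333.3]
tcp_rot: [0.999, -0.049, -0.001, -0.0]
force: [0.3, -0.1, 0.1]
opening: 38.6
grip_force: 0.0
```

```bash
python3 - <<'E'
from h import *
s=r.sense();print(s["opening"],s["force"],s["ee_pos"])
im=r.get_image("scene");W=cloud(im);c=im["pixels"].astype(int)
m=np.isfinite(W[...,0])&(abs(W[...,1]+51)<48)&(W[...,0]>500)&(W[...,0]<650)
o=W[m&(c[...,0]-c[...,2]>30)]
print(len(o),np.percentile(o,[1,50,99],axis=0).round() if len(o) else "")
save("g5.png",cv2.resize(im["pixels"][170:310,190:350],None,fx=4,fy=4,interpolation=3))
E
```

```text
38.56099139398374 [ 0.25053285 -0.05619959  0.12908607] [641.10650329 -52.39793649 333.30242473]
115 [[541. -63. 108.]
 [558. -48. 118.]
 [571. -34. 122.]]
```

View pics/g5.png

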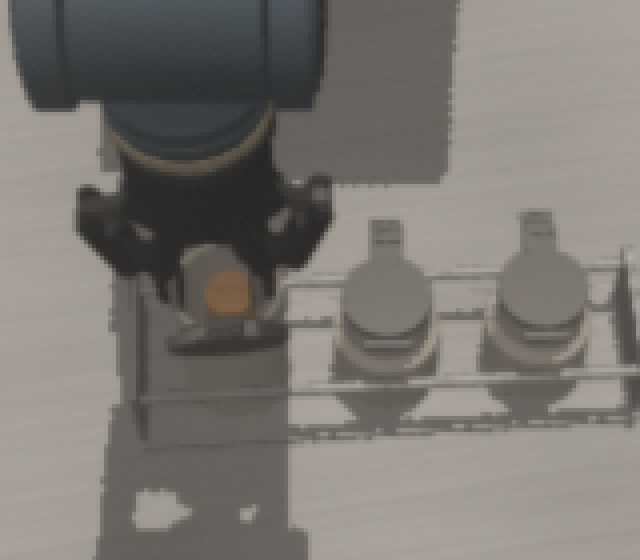

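The tamper sits inside the tube: head at crop (228,293), its top at about z 117, centred. The cap stays open with its lip at (230,325). I pinch the lip again.

Emit:
{"method": "send_rows", "body": {
  "motion": [
    {"slide":[-0.05,0,-0.5],"twist":[0,0,0],"claw":0.45},
    {"slide":[0,0,-0.6],"twist":[0,0,0],"claw":0.45},
    {"slide":[0,0,-0.6],"twist":[0,0,0],"claw":0.45},
    {"slide":[0,0,-0.6],"twist":[0,0,0],"claw":0.45},
    {"slide":[0,0,-0.55],"twist":[0,0,0],"claw":0.45},
    {"slide":[0,0,0],"twist":[0,0,0],"claw":0.1},
    {"slide":[0,0,0],"twist":[0,0,0],"claw":0.1},
    {"slide":[0,0,0],"twist":[0,0,0],"claw":0.1}
  ],
  "force": 30
}}

```text
t: 19.45
ee_pos: [638.7, -52.2, 276.8]
tcp_rot: [0.999, -0.049, -0.001, -0.0]
force: [-2.1, 0.5, -11.4]
opening: 21.3
grip_force: 30.6
```

Emit:
{"method": "send_rows", "body": {
  "motion": [
    {"slide":[-0.57,0.02,0.22],"twist":[0,0,0],"claw":0.1},
    {"slide":[-0.59,0.02,0.15],"twist":[0,0,0],"claw":0.1},
    {"slide":[-0.6,0.03,0.08],"twist":[0,0,0],"claw":0.1},
    {"slide":[-0.61,0.03,0.01],"twist":[0,0,0],"claw":0.1},
    {"slide":[-0.6,0.03,-0.07],"twist":[0,0,0],"claw":0.1},
    {"slide":[-0.59,0.03,-0.14],"twist":[0,0,0],"claw":0.1},
    {"slide":[-0.57,0.04,-0.21],"twist":[0,0,0],"claw":0.1},
    {"slide":[-0.54,0.04,-0.28],"twist":[0,0,0],"claw":0.1}
  ]
}}

```text
t: 20.45
ee_pos: [546.4, -47.4, 275.6]
tcp_rot: [0.999, -0.05, 0.003, -0.0]
force: [2.1, 4.5, 2.9]
opening: 21.1
grip_force: 31.7
```

Emit:
{"method": "send_rows", "body": {
  "motion": [
    {"slide":[-0.51,0.04,-0.34],"twist":[0,0,0],"claw":0.1},
    {"slide":[-0.46,0.03,-0.4],"twist":[0,0,0],"claw":0.1},
    {"slide":[-0.41,0.03,-0.45],"twist":[0,0,0],"claw":0.1},
    {"slide":[-0.35,0.03,-0.5],"twist":[0,0,0],"claw":0.1},
    {"slide":[-0.29,0.02,-0.54],"twist":[0,0,0],"claw":0.1},
    {"slide":[-0.23,0.02,-0.57],"twist":[0,0,0],"claw":0.1},
    {"slide":[-0.16,0.02,-0.59],"twist":[0,0,0],"claw":0.1},
    {"slide":[0,0,0],"twist":[0,0,0],"claw":0.1}
  ]
}}

```text
t: 21.45
ee_pos: [497.3, -44.4, 205.8]
tcp_rot: [0.999, -0.049, 0.0, 0.001]
force: [-5.2, -4.7, 2.2]
opening: 21.3
grip_force: 32.5
```

Emit:
{"method": "send_rows", "body": {
  "motion": [
    {"slide":[0,0,0],"twist":[0,0,0],"claw":0.5},
    {"slide":[0,0,0],"twist":[0,0,0],"claw":0.5},
    {"slide":[0,0,0.5],"twist":[0,0,0],"claw":0.5},
    {"slide":[0,0,0.9],"twist":[0,0,0],"claw":0.5},
    {"slide":[0,0,0.9],"twist":[0,0,0],"claw":0.5},
    {"slide":[0.4,0,0.3],"twist":[0,0,0],"claw":0},
    {"slide":[0.1,0,0],"twist":[0,0,0],"claw":0},
    {"slide":[0,0,0],"twist":[0,0,0],"claw":0}
  ]
}}

```text
t: 22.45
ee_pos: [507.6, -43.7, 256.5]
tcp_rot: [0.999, -0.05, -0.001, -0.0]
force: [-0.3, -0.1, -0.4]
opening: 0.1
grip_force: 0.0
```

Emit:
{"method": "send_rows", "body": {
  "motion": [
    {"slide":[0,0,0],"twist":[0,0,0],"claw":0},
    {"slide":[0,0,-0.4],"twist":[0,0,0],"claw":0},
    {"slide":[0,0,-0.4],"twist":[0,0,0],"claw":0},
    {"slide":[0,0,-0.4],"twist":[0,0,0],"claw":0},
    {"slide":[0,0,-0.4],"twist":[0,0,0],"claw":0},
    {"slide":[0,0,-0.4],"twist":[0,0,0],"claw":0},
    {"slide":[0,0,-0.2],"twist":[0,0,0],"claw":0},
    {"slide":[0,0,0],"twist":[0,0,0],"claw":0}
  ]
}}

```text
t: 23.45
ee_pos: [507.7, -43.8, 212.8]
tcp_rot: [0.999, -0.05, -0.0, -0.0]
force: [-0.8, 0.4, -0.8]
opening: 0.2
grip_force: 0.0
```

Emit:
{"method": "send_rows", "body": {
  "motion": [
    {"slide":[0,0,-0.05],"twist":[0,0,0],"claw":0},
    {"slide":[0,0,-0.05],"twist":[0,0,0],"claw":0},
    {"slide":[0,0,-0.05],"twist":[0,0,0],"claw":0},
    {"slide":[0,0,-0.05],"twist":[0,0,0],"claw":0},
    {"slide":[0,0,-0.05],"twist":[0,0,0],"claw":0},
    {"slide":[0,0,-0.05],"twist":[0,0,0],"claw":0},
    {"slide":[0,0,0],"twist":[0,0,0],"claw":0},
    {"slide":[0,0,0],"twist":[0,0,0],"claw":0}
  ]
}}

```text
t: 24.45
ee_pos: [507.6, -43.8, 207.9]
tcp_rot: [0.999, -0.05, 0.0, 0.0]
force: [-5.5, -0.3, 11.6]
opening: -0.1
grip_force: 6.2
```

Emit:
{"method": "send_rows", "body": {
  "motion": [
    {"slide":[0,0,-0.06],"twist":[0,0,0],"claw":0},
    {"slide":[0,0,0],"twist":[0,0,0],"claw":0},
    {"slide":[0,0,0.4],"twist":[0,0,0],"claw":0},
    {"slide":[0,0,0.9],"twist":[0,0,0],"claw":0},
    {"slide":[0,0,0.9],"twist":[0,0,0],"claw":0},
    {"slide":[-0.5,0,0.9],"twist":[0,0,0],"claw":0},
    {"slide":[-0.9,0,0.9],"twist":[0,0,0],"claw":0},
    {"slide":[-0.9,0,0.9],"twist":[0,0,0],"claw":0}
  ]
}}

```text
t: 25.45
ee_pos: [461.2, -43.8, 304.4]
tcp_rot: [0.999, -0.05, 0.0, -0.0]
force: [0.4, 0.2, -0.4]
opening: -0.0
grip_force: 0.0
```

Emit:
{"method": "send_rows", "body": {
  "motion": [
    {"slide":[-0.9,0,0.5],"twist":[0,0,0],"claw":0},
    {"slide":[-0.9,0,0.5],"twist":[0,0,0],"claw":0},
    {"slide":[-0.5,0,0],"twist":[0,0,0],"claw":0},
    {"slide":[0,0,0],"twist":[0,0,0],"claw":0},
    {"slide":[0,0,0],"twist":[0,0,0],"claw":0},
    {"slide":[0,0,0],"twist":[0,0,0],"claw":0},
    {"slide":[0,0,0],"twist":[0,0,0],"claw":0},
    {"slide":[0,0,0],"twist":[0,0,0],"claw":0}
  ]
}}

```text
t: 26.45
ee_pos: [415.8, -43.8, 323.8]
tcp_rot: [0.999, -0.05, -0.0, -0.0]
force: [-0.5, 0.4, -0.0]
opening: 0.1
grip_force: 0.0
```

```bash
python3 - <<'E'
from h import *
im=r.get_image("scene");W=cloud(im).reshape(-1,3);W=W[np.isfinite(W[:,0])]
yaw=-.1;ax=np.array([np.cos(yaw),np.sin(yaw)]);ay=np.array([-ax[1],ax[0]])
for name,cx,cy,lo,hi in(("tall",556,-50,125,160),("a",565,57,96,113),("b",573,161,96,113)):
    q=W[(W[:,2]>lo)&(W[:,2]<hi)]; d=q[:,:2]-[cx,cy];u=d@ax;v=d@ay
    m=(abs(v)<34)&(abs(u)<30);A=np.c_[u[m],v[m],np.ones(m.sum())]
    lip=(u<-45)&(u>-75)&(abs(v)<20)
    print(name,m.sum(),np.linalg.lstsq(A,q[m,2],rcond=None)[0].round(3),"lip z",q[lip,2].mean().round(1))
save("g6.png",cv2.resize(im["pixels"][170:310,190:350],None,fx=4,fy=4,interpolation=3))
print(r.sense()["ee_pos"])
E
```

```text
tall 496 [-1.50000e-02 -6.00000e-03  1.38664e+02] lip z 138.1
a 379 [-2.60000e-02 -1.00000e-03  1.06607e+02] lip z 106.3
b 370 [-2.30000e-02  3.00000e-03  1.06549e+02] lip z 105.8
[415.77334601 -43.7944807  323.82315718]
```

View pics/g6.png

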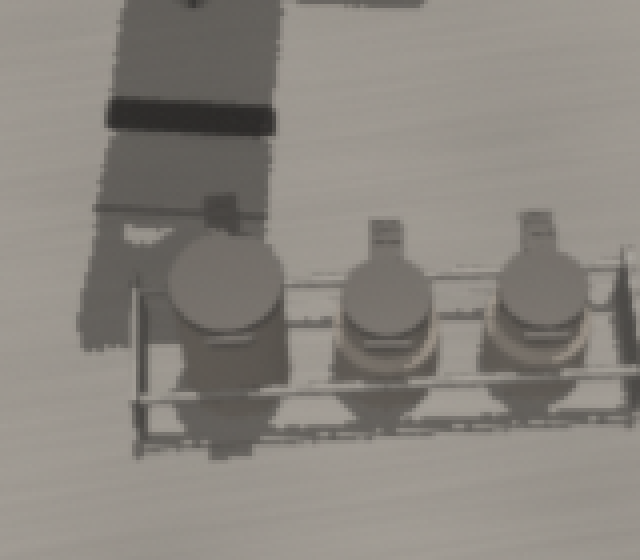

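The tall cap lies flat at crop (227,285): its slope of -0.015 matches the shut short caps, and z is 138.6. The short caps are shut and the arm is clear, so I hand the job in.

```bash
python3 -c "
from workcell import r
print(r.close_job())"
```

```text
the job is handed in; nothing more can be done
None
```

I put the tamper in the tall tube, pressed its cap shut and handed the job in at about 26 s. The last images showed all three caps shut, and I never touched the jar, bowl or scraper. The hand-in did not report a verdict.

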